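Slide the button plate past its lip into the jig pocket

ROBOT

A 7-joint arm with a two-finger parallel gripper is mounted at the origin on the work surface. World frame = base frame: x ahead of the robot, y to its left, z up, the work surface at z = 0. Lengths are in m, angles in rad, forces in N, time in s.
With the tool pointing down it reaches from about 0.4 to 0.85 m from the base axis. Payload 4.5 kg.
Tool frame: the origin (TCP) lies at the very end of the fingers, on their centre line; the grasp point (between the pads) lies 19 mm behind it (r.grip_point_offset is the distance from the TCP to the grasp point, in m); z points along the fingers, y is the line along which they close (so a half turn about z gives the same grasp; the last joint's range is limited). The gripper opens to 88 mm and grips with 3 to 60 N. Pads are 18 mm wide; open, the fingers measure 123 mm over their backs; the gripper's body (75 mm by 187 mm) begins 45 mm behind the grasp point.
Start: joints at [-1.112, 0.689, -0.195, 1.565, 0.157, 0.902, -0.215], TCP at [0.258, 0.569, 0.239] pointing down, gripper open.
Joint ranges: [-3.01, 3.01], [-0.46, 2.08], [-1.47, 1.51], [0.13, 2.56], [-1, 4.14], [0.04, 2.09], [-2.66, 2.66]. Speed limits (rad/s): [2.57, 2.57, 3.14, 3.14, 3.14, 3.14, 3.14].

INTERFACE

Orientations are given as a unit quaternion [x, y, z, w].
In Python, from plant import r gives the robot as it stands.
- The arm moves only by the tool carry_out, never from a script. Its argument "rows" is a list of rows, each a list of 3 entries, a list of its own where there are three numbers: the shift along the tool's x, y, z in cm, then the turn, a rotation vector about the tool's x, y, z in degrees, then the closure, from 0 (fully open) to 1 (shut). A call has 1 to 12 rows; each row is the pose to reach, as a shift and turn from the pose commanded when the call began, along the tool's axes at that moment; what a row does not reach only later rows make up. A row lasts 1/10 s, in which the tool goes at most 50 mm and 8.59 degrees, less where a joint would pass 70% of its speed; a pose out of reach is approached as far as the arm can. A call with a gripper value outside its range is refused whole. The fingers move at their own pace and stop on an object; "newtons" is the grip in N (left out, the last holds). Time passes only in rows, so rows that repeat a pose let the fingers close. It gives the time, the measured TCP pose, the force, the opening and the grip force at its end, in the units of the state.
- r.get_state(): the state, without advancing time (a new reading comes with each control period).
- r.snapshot(name): name is "side" or "top"; returns a dict with "image" (480x640x3 uint8, red, green, blue), "fx", "fy", "cx", "cy" (pixels), "dist_coeffs" ([k1, k2, p1, p2, k3] as OpenCV has them; the pictures are not rectified), "pose" (4x4, takes a point from camera to world coordinates). Camera axes: x right, y up, looking along -z (the intrinsics and any distortion apply to the point x, -y, -z); pixel columns grow to the right and rows downward; lengths in m; the calibration is good to about 2 mm. A picture is of the moment at which its call begins. There is no depth.
- r.finish_job(): hands the job in; it is judged then, once.
The state is a dict: "clock": time; "q": joint angles; "qd": joint speeds; "joint_torque": joint torques, N m; "tool_pos": TCP position; "eef_rot": TCP orientation; "contact_force": force on the tool from outside, world axes, zero at the start; "moment": the same for the moment, N m; "opening": opening from 0.0 (shut) to 1.0 (fully open); "finger_force": force on a finger pad.
Only numpy, scipy, OpenCV 4.12 (cv2) and the standard library are available. Lean on these libraries where they do the work, as an engineer would, in place of code of your own. Each camera call takes 0.05 s, during which the arm holds its last target. There are 200 camera calls.

TASK

Pull the blanking plug up out of its socket in the jig's lane and put it in the open grey tray. Then push the MDF button plate along the lane, without lifting it off the jig or forcing it, over the raised lip and under the clear cover until it drops flat into the pocket beyond. Don't knock the cover or disturb the other things on the bench, and leave the tray where it is.

Things in the scene. Friction and masses are not known exactly. Their poses are not given: they have to be found in the camera images.
- jig: plywood jig fixed to the bench, 345 long (x from -220 to +125 mm) x 200 wide, deck top 45 mm above the bench. Origin at bench level under the lip's far edge; x = push direction (away from the robot), y left. Lane along x: open deck, plug in its socket (x = -58), lip, pocket. Guide rails 16 mm above the deck stand 98 mm apart from x = -40 to +118, flaring to about 110 mm apart at x = -77
- socket (a point): centre of the mouth of the 22 x 22 mm, 35 mm deep socket, at deck height, in the middle of the lane, 58 mm before the lip's far edge; axes as the jig. Two sprung balls in its side walls hold the plug's notched shank
- lip (a point): middle of the far top edge of the aluminium lip across the lane. The lip rises 5 mm above the deck: a 10 mm long ramp on the near side (14 to 4 mm before this point), a 4 mm flat top, and a sheer 8 mm drop into the pocket. The plate first rides nose-up; when its middle passes the lip it tips nose-down, tail up to 13 mm above the deck; the tail drops once past this edge
- pocket (a point): centre of the pocket's floor, 52 mm beyond the lip's far edge. The pocket is 104 mm long x 98 mm wide, its floor 3 mm below the deck (42 mm above the bench); its end wall rises 9 mm above the deck; axes as the jig
- cover_edge (a point): middle of the lower front edge of the clear cover, 6 mm before the lip's far edge, 95 mm above the deck. An upright gripper's body would hit the cover before the plate has cleared the lip: lean the tool so that its fingers point forward and down
- cover: clear sheet with a 12 x 12 mm aluminium bar along its front edge, 190 mm wide, on four 12 mm posts 86 mm either side of the lane's middle; fixed to the jig over the pocket, from 6 mm before to 118 mm beyond the lip's far edge, underside 95 mm or more above the deck, top 107 mm; origin as the jig's
- plate: flat MDF button plate, 100 (x) x 90 (y) x 18 mm thick, 0.1 to 0.2 kg, three flush black caps on top; origin at the centre of its underside. It lies on the deck between the robot and the plug, x roughly along the lane. It slides with a few newtons; a push 15 to 17 mm above the deck at the middle of its rear edge meets that edge all the way, also when it tips on the lip
- plug: blanking plug in the socket: black head 26 (x) x 34 (y) x 45 mm tall above the deck, steel shank 20 x 20 mm, 32 mm long below; 0.09 kg. Origin at the centre of the head's underside (deck height when plugged in), z up. A straight upward pull of about 8 to 15 N frees it within the first 12 mm, then it lifts freely; fully out after 32 mm
- tray: open grey parts tray 130 x 160 mm, 45 mm tall, walls 4 mm, empty, on one side of the jig (left or right)
- tray_in (a point): centre of the tray's inner floor, 4 mm above the bench
- button_a: black arcade push button standing on the jig's left ledge, 34 mm wide, 33 mm tall; bystander
- button_b: the same, on the jig's right ledge; bystander
- screwdriver: screwdriver lying on the bench; bystander
- joystick: joystick with a black ball top on a 70 x 50 mm steel base, 94 mm tall; bystander
- tub: round white plastic tub, 80 mm wide, 70 mm tall; bystander
- offcut: loose MDF offcut 140 x 60 x 18 mm lying on the bench; bystander
- wrench: wrench lying on the bench; bystander
- carton: closed cardboard carton 134 x 164 mm, 50 mm tall, on one side of the jig, on the side where the tray is not; bystander. It may stand left or right
Not all that is in view belongs to the job. Leave any blue or turquoise look-alike of the plate alone. What is shaped like the plug but orange is not meant.

How it is judged:
By the outcome, as a careful person would: the job done as asked, in the order asked, and still so for the second after the job is handed in, with the robot touching nothing.
It also fails if it takes over 70 s, if anything falls off the work surface, if the arm or the gripper's body presses on something with over 40 N, if the wrist force passes 120 N, or if a joint passes its speed limit or range.

## Working session

There is one attempt and no reset: what is moved stays moved. The work goes in short steps, Python scripts to look and compute and a tool call to move; the robot and the scene stay as the last step left them, time stands still between calls to the robot, and variables do not carry over. Pictures are saved under pics/ and viewed, at most 10 in all, crops included, and the job is handed in when it is done.

Besides the shell and the picture viewer there is one more tool, called in YAML: its name, and indented under it one key for each argument. carry_out: Moves the arm, as the interface text tells. Its arguments: {"type":"object","properties":{"rows":{"type":"array"},"newtons":{"type":"number"}},"required":["rows"]}

```bash
mkdir -p pics; ls; python3 - <<'E'
from plant import r
import cv2,json
for n in("side","top"):
    s=r.snapshot(n); cv2.imwrite(f"pics/{n}0.png",s["image"][:,:,::-1])
    print(n,s["fx"],s["fy"],s["cx"],s["cy"],s["dist_coeffs"],s["pose"])
print(r.get_state(), r.grip_point_offset)
E
```

```text
pics
side 614.2781778579392 614.2781778579392 320.29813777283726 250.88039496433885 [-0.14444459  0.          0.          0.          0.        ] [[ 0.88740411  0.32639361 -0.32554748  0.02656556]
 [-0.46082778  0.64694735 -0.60753344 -0.83765562]
 [ 0.01231705  0.68914899  0.72451498  1.13904197]
 [ 0.          0.          0.          1.        ]]
top 581.2514573420018 581.2514573420018 313.16370624472813 234.8582807309583 [0.01904291 0.         0.         0.         0.        ] [[-0.02441124  0.99434772 -0.10332809  0.36707952]
 [-0.99963945 -0.02543517 -0.00860333  0.00801465]
 [-0.01118287  0.10308082  0.99461012  1.42276032]
 [ 0.          0.          0.          1.        ]]
{'clock': 0.1, 'q': array([-1.11224949,  0.68988733, -0.19455009,  1.56617301,  0.15729096,
        0.90247965, -0.2150985 ]), 'qd': array([ 0.00123929, -0.00413654, -0.00058643, -0.00209397, -0.00050745,
        0.00021538,  0.00072831]), 'joint_torque': array([-3.06812035e-03, -5.28498745e+01, -1.27131421e+00, -1.53834254e+01,
       -5.25274768e-02,  2.08647834e-03,  3.08505366e-05]), 'tool_pos': array([0.25735905, 0.56897554, 0.23801682]), 'eef_rot': array([ 2.10737943e-01,  9.77542282e-01, -7.68531842e-04, -1.23028930e-04]), 'contact_force': array([-0.53021661,  0.27705671,  0.11055339]), 'moment': array([-0.01503123, -0.02362265, -0.01884198]), 'finger_force': 0.0, 'opening': 0.9998654907126371} 0.0187
```

View pics/top0.png

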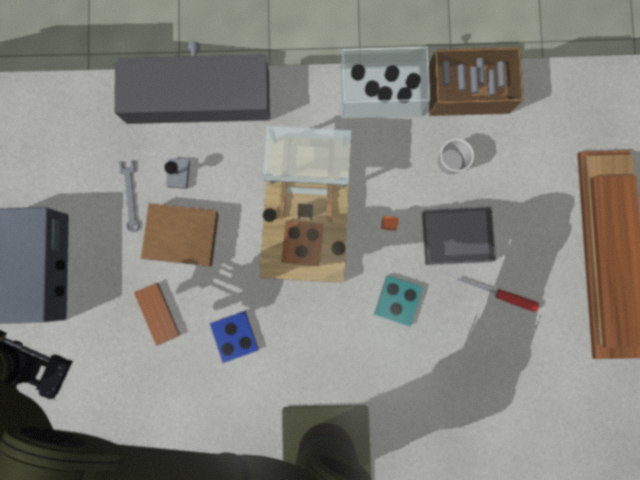

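View pics/side0.png

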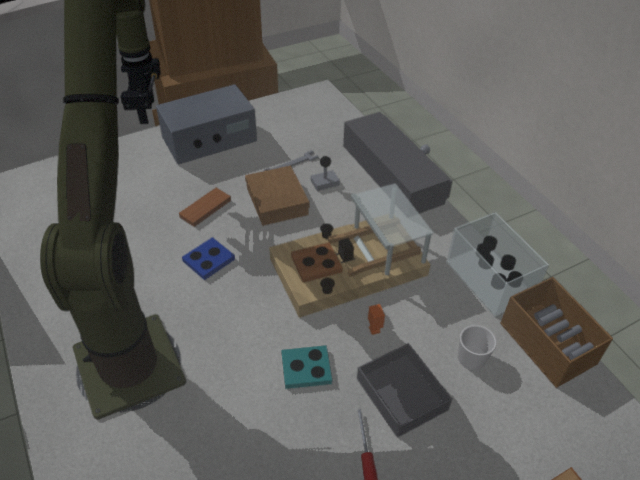

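Top view: the black plug is at (305,211) in the lane. Things that could be mistaken for it are the orange plug at (390,223), button_a at (269,215) and button_b at (338,248). The brown plate is at (302,241), with look-alikes in blue (234,337) and turquoise (400,300). The grey tray is at (459,236), on the right, and the carton is at (180,235). I choose the black plug and the brown plate, and check them in one close crop.

```bash
cat > h.py <<'E'
from plant import r
import numpy as np,cv2
from scipy.spatial.transform import Rotation as R
F=np.diag([1.,-1,-1])
def KD(s): return np.array([[s["fx"],0,s["cx"]],[0,s["fy"],s["cy"]],[0,0,1.]]),np.array(s["dist_coeffs"],float)
def px2w(s,px,z):
    K,D=KD(s); p=cv2.undistortPoints(np.array(px,float).reshape(-1,1,2),K,D)[:,0]
    P=np.array(s["pose"]); d=np.c_[p[:,0],-p[:,1],-np.ones(len(p))]@P[:3,:3].T
    o=P[:3,3]; return o+d*((z-o[2])/d[:,2])[:,None]
def w2px(s,pts):
    K,D=KD(s); P=np.array(s["pose"]); c=(np.array(pts,float).reshape(-1,3)-P[:3,3])@P[:3,:3]@F
    return cv2.projectPoints(c,np.zeros(3),np.zeros(3),K,D)[0][:,0]
E
python3 - <<'E'
from h import *
s=r.snapshot("top"); im=s["image"][:,:,::-1]
cv2.imwrite("pics/crop1.png",cv2.resize(im[115:295,245:365],(520,0) if 0 else (400,600),interpolation=cv2.INTER_CUBIC))
t=r.snapshot("side")["image"][:,:,::-1]
a=cv2.resize(im[120:290,250:360],(388,600),interpolation=cv2.INTER_CUBIC)
b=cv2.resize(t[180:320,265:435],(410,338),interpolation=cv2.INTER_CUBIC)
c=np.zeros((600,800,3),np.uint8); c[:,:388]=a; c[:338,389:799]=b
d=im[195:275,375:505]; c[345:597,389:799]=cv2.resize(d,(410,252),interpolation=cv2.INTER_CUBIC)
cv2.imwrite("pics/crop1.png",c)
E
```

```text
(no output)
```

View pics/crop1.png

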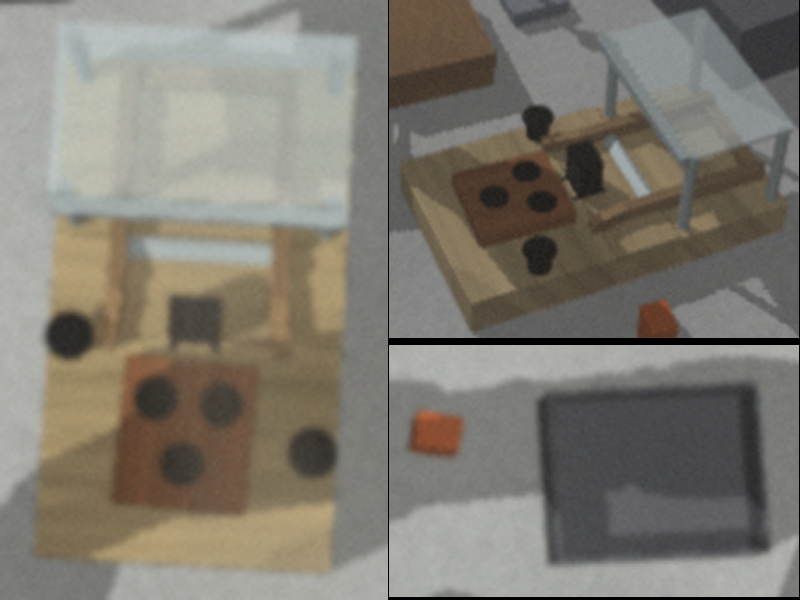

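The crop shows the black plug (crop left 195,318) standing between the plate and the lip, and the plate with its three caps. The tray at lower right is empty. Next I fit the jig, plate, plug and tray poses.

```bash
cat > fit.py <<'E'
from h import *
from scipy.optimize import least_squares
T=r.snapshot("top");S=r.snapshot("side")
ct=lambda u,v:(250+u/3.527-.4,120+v/3.529-.4); cs=lambda u,v:(265+(u-389)/2.412-.3,180+v/2.414-.3)
J=[(T,ct(36,556),(-.22,.1,.045)),(T,ct(331,571),(-.22,-.1,.045)),(T,ct(50,215),(-.006,.095,.152)),(T,ct(347,228),(-.006,-.095,.152)),
(T,ct(62,22),(.118,.095,.152)),(T,ct(357,38),(.118,-.095,.152)),
(S,cs(470,303),(-.22,-.1,.045)),(S,cs(401,167),(-.22,.1,.045)),(S,cs(690,158),(-.006,-.095,.152)),(S,cs(792,130),(.118,-.095,.152)),(S,cs(703,9),(.118,.095,.152)),(S,cs(598,35),(-.006,.095,.152))]
def place(p,q): c,s=np.cos(p[2]),np.sin(p[2]); return (p[0]+c*q[0]-s*q[1],p[1]+s*q[0]+c*q[1],q[2])
def fit(J,p0):
    f=lambda p:np.concatenate([w2px(s,place(p,q))[0]-px for s,px,q in J])
    o=least_squares(f,p0,loss='soft_l1'); return o.x,f(o.x).reshape(-1,2).round(1)
j,res=fit(J,[.6,0,0]); print("jig",j.round(4),np.degrees(j[2]).round(2)); print(res.tolist())
for n,q in dict(socket=(-.058,0,.045),plugtop=(-.058,0,.09)).items(): print(n,np.round(place(j,q),4))
h=.063
P=[(T,ct(126,355),(.05,.045,h)),(T,ct(258,366),(.05,-.045,h)),(T,ct(111,502),(-.05,.045,h)),(T,ct(245,515),(-.05,-.045,h)),
(S,cs(453,176),(-.05,.045,h)),(S,cs(545,153),(.05,.045,h)),(S,cs(576,206),(.05,-.045,h)),(S,cs(482,245),(-.05,-.045,h))]
p,res=fit(P,[.5,0,0]);print("plate",p.round(4),np.degrees(p[2]).round(2),res.tolist())
print("plug top T",px2w(T,[ct(169,297),ct(221,297),ct(221,341),ct(169,341)],.09).round(4).tolist(), "S",px2w(S,[cs(588,152)],.09).round(4))
cd=lambda u,v:(375+(u-389)/3.154-.4,195+(v-345)/3.15-.4)
print("tray top",px2w(T,[cd(540,397),cd(755,384),cd(768,550),cd(548,563)],.045).round(4).tolist())
print("orange",px2w(T,[cd(437,433)],.06).round(3))
E
python3 fit.py
```

```text
jig [ 0.6228  0.0315 -0.0808] -4.63
[[-0.1, 0.5], [0.7, 1.0], [-0.5, -0.6], [0.8, 0.3], [-0.3, -0.3], [0.8, -0.4], [0.4, 0.5], [-0.5, -2.0], [-3.4, 0.7], [2.1, -2.3], [0.7, -1.6], [-0.7, -0.2]]
socket [0.565  0.0362 0.045 ]
plugtop [0.565  0.0362 0.09  ]
plate [ 0.4902  0.0456 -0.1118] -6.41 [[-0.1, -0.1], [0.5, 0.1], [0.3, 0.5], [0.6, 0.1], [-0.6, -1.4], [-0.2, -2.1], [0.9, 1.4], [0.1, -3.6]]
plug top T [[0.5789, 0.054, 0.09], [0.578, 0.0199, 0.09], [0.5489, 0.0206, 0.09], [0.5498, 0.0547, 0.09]] S [[0.5678 0.0371 0.09  ]]
tray top [[0.5605, -0.2423, 0.045], [0.5662, -0.4044, 0.045], [0.4404, -0.4071, 0.045], [0.4347, -0.2427, 0.045]]
orange [[ 0.533 -0.162  0.06 ]]
```

```bash
cat >> h.py <<'E'
JIG=np.array([.6228,.0315]); YAW=-.0808
Rj=R.from_euler('z',YAW)
def jp(x,y,z): return np.r_[JIG,0]+Rj.apply([x,y,z])      # jig->world
def down(lean=0,flip=1): # tool: z down, leaned so fingers point forward by lean deg
    # tool y along +jig y, x along -jig x, z down
    M=np.array([[-1,0,0],[0,1,0],[0,0,-1.]]).T
    return Rj*R.from_euler('y',-lean,degrees=True)*R.from_matrix(M)
def go(pos,rot):
    s=r.get_state(); c=R.from_quat(s["eef_rot"]); d=c.inv().apply(np.array(pos)-s["tool_pos"])*100
    print("shift",d.round(2).tolist(),"turn",np.degrees((c.inv()*rot).as_rotvec()).round(1).tolist())
def jst():
    s=r.get_state(); c=R.from_quat(s["eef_rot"])
    print("t",s["clock"],"jig tcp mm",(Rj.inv().apply(s["tool_pos"]-np.r_[JIG,0])*1000).round(1),"F",s["contact_force"].round(1),"open",round(s["opening"],3),"ff",s["finger_force"],"q",s["q"].round(2),"z",Rj.inv().apply(c.apply([0,0,1])).round(3))
E
python3 - <<'E'
from h import *
go(jp(-.060,0,.23),down()); print(down().apply([0,0,1]),down(30).apply([0,0,1]))
E
```

```text
shift [-49.79, -35.97, 0.87] turn [-0.0, -0.0, -19.7]
[ 0.  0. -1.] [ 0.49836873 -0.04035605 -0.8660254 ]
```

carry_out:
  rows:
    - [[-4,-3,0],[0,0,-2],0.4]
    - [[-8,-6,0],[0,0,-4],0.4]
    - [[-13,-9,0],[0,0,-6],0.4]
    - [[-18,-13,0],[0,0,-8],0.4]
    - [[-23,-17,0],[0,0,-10],0.4]
    - [[-28,-20,0],[0,0,-12],0.4]
    - [[-33,-24,0],[0,0,-14],0.4]
    - [[-38,-27,0.4],[0,0,-16],0.4]
    - [[-43,-31,0.6],[0,0,-18],0.4]
    - [[-47,-34,0.8],[0,0,-19],0.4]
    - [[-49.8,-36,0.9],[0,0,-19.7],0.4]
    - [[-49.8,-36,0.9],[0,0,-19.7],0.4]

```text
clock: 1.5
tool_pos: [0.5564, 0.0473, 0.2303]
eef_rot: [0.04, 0.999, 0.0, 0.0]
contact_force: [0.2, 0.6, 0.0]
opening: 0.601
finger_force: 0.0
```

```bash
python3 - <<'E'
from h import *
jst(); go(jp(-.060,0,.054),down())
s=r.snapshot("side"); cv2.imwrite("pics/s1.png",cv2.resize(s["image"][130:330,230:450,::-1],(660,600),interpolation=cv2.INTER_CUBIC))
E
```

```text
t 1.5 jig tcp mm [-67.5  10.4 230.3] F [0.2 0.6 0. ] open 0.601 ff 0.0 q [ 0.05  0.63 -0.36  1.77  0.3   0.79  1.03] z [ 0.  0. -1.]
shift [-0.74, -1.04, 17.62] turn [0.0, 0.0, -0.0]
```

View pics/s1.png

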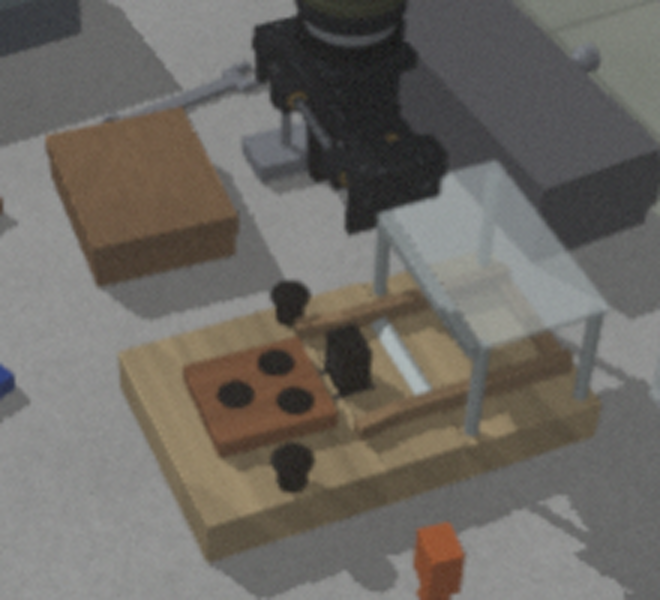

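The view shows the gripper above the plug (crop 350,355), with the cover clear ahead of it and nothing touched. I correct sideways first, then descend partway.

carry_out:
  rows:
    - [[-0.7,-1.0,0],[0,0,0],0.4]
    - [[-0.7,-1.0,1],[0,0,0],0.4]
    - [[-0.7,-1.0,3],[0,0,0],0.4]
    - [[-0.7,-1.0,6],[0,0,0],0.4]
    - [[-0.7,-1.0,8],[0,0,0],0.4]
    - [[-0.7,-1.0,9],[0,0,0],0.4]
    - [[-0.7,-1.0,9],[0,0,0],0.4]
    - [[-0.7,-1.0,9],[0,0,0],0.4]

```text
clock: 2.35
tool_pos: [0.5619, 0.04, 0.1407]
eef_rot: [0.04, 0.999, 0.0, 0.0]
contact_force: [0.2, 0.7, -0.1]
opening: 0.599
finger_force: 0.0
```

```bash
python3 - <<'E'
from h import *
jst(); go(jp(-.060,0,.054),down())
for i in "side","top":
  s=r.snapshot(i); q=w2px(s,[jp(-.06,0,.135),jp(-.058,0,.09)]); print(i,q.round(1).tolist())
E
```

```text
t 2.35 jig tcp mm [-61.4   3.6 140.7] F [ 0.2  0.7 -0.1] open 0.599 ff 0.0 q [ 0.03  0.76 -0.3   1.84  0.37  0.6   0.99] z [ 0.001  0.001 -1.   ]
shift [-0.13, -0.37, 8.67] turn [0.0, 0.0, 0.1]
side [[346.4, 230.1], [346.3, 243.3]]
top [[304.8, 207.5], [305.4, 209.5]]
```

carry_out:
  rows:
    - [[-0.1,-0.4,1],[0,0,0],0.4]
    - [[-0.1,-0.4,2.5],[0,0,0],0.4]
    - [[-0.1,-0.4,4],[0,0,0],0.4]
    - [[-0.1,-0.4,5.5],[0,0,0],0.4]
    - [[-0.1,-0.4,7],[0,0,0],0.4]
    - [[-0.1,-0.4,8],[0,0,0],0.4]
    - [[-0.1,-0.4,8.6],[0,0,0],0.4]
    - [[-0.1,-0.4,8.6],[0,0,0],0.4]
    - [[-0.1,-0.4,8.6],[0,0,0],0.4]
    - [[-0.1,-0.4,8.6],[0,0,0],0.4]

```text
clock: 3.45
tool_pos: [0.5629, 0.0347, 0.0548]
eef_rot: [0.04, 0.999, 0.0, 0.001]
contact_force: [-0.1, -0.5, 0.1]
opening: 0.602
finger_force: 0.0
```

```bash
python3 - <<'E'
from h import *
jst(); go(jp(-.060,0,.054),down())
s=r.snapshot("side"); cv2.imwrite("pics/s2.png",cv2.resize(s["image"][150:320,250:440,::-1],(670,600),interpolation=cv2.INTER_CUBIC))
E
```

```text
t 3.45 jig tcp mm [-60.   -1.6  54.8] F [-0.1 -0.5  0.1] open 0.602 ff 0.0 q [-0.01  0.89 -0.22  1.88  0.43  0.42  0.93] z [ 0.001  0.    -1.   ]
shift [0.0, 0.16, 0.08] turn [0.0, 0.1, -0.0]
```

View pics/s2.png

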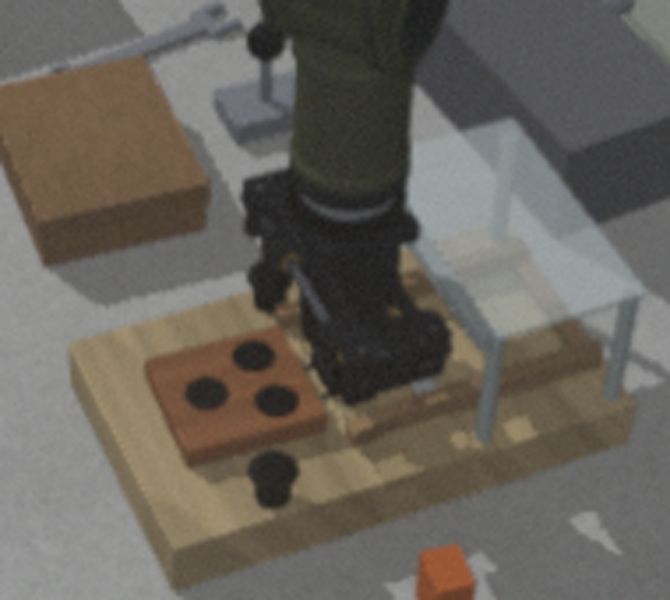

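The gripper straddles the plug clear of the cover, and the plate (crop 235,395) is undisturbed. I close the fingers now.

carry_out:
  rows:
    - [[0,0.15,0],[0,0,0],0.4]
    - [[0,0.15,0],[0,0,0],0.7]
    - [[0,0.15,0],[0,0,0],0.8]
    - [[0,0.15,0],[0,0,0],0.8]
    - [[0,0.15,0],[0,0,0],0.9]
    - [[0,0.15,0],[0,0,0],0.9]
    - [[0,0.15,0],[0,0,0],0.9]
  newtons: 45

```text
clock: 4.2
tool_pos: [0.5626, 0.0361, 0.0543]
eef_rot: [0.041, 0.999, -0.0, 0.0]
contact_force: [0.7, -1.2, 2.0]
opening: 0.379
finger_force: 45.0
```

```bash
python3 -c "
from h import *
jst()"
```

```text
t 4.2 jig tcp mm [-60.4  -0.3  54.3] F [ 0.7 -1.2  2. ] open 0.379 ff 44.99937633052468 q [-0.02  0.89 -0.22  1.88  0.43  0.42  0.93] z [ 0. -0. -1.]
```

carry_out:
  rows:
    - [[0,0,-0.2],[0,0,0],0.9]
    - [[0,0,-0.4],[0,0,0],0.9]
    - [[0,0,-0.6],[0,0,0],0.9]
    - [[0,0,-0.8],[0,0,0],0.9]
    - [[0,0,-1.0],[0,0,0],0.9]
    - [[0,0,-1.2],[0,0,0],0.9]
    - [[0,0,-1.5],[0,0,0],0.9]
    - [[0,0,-2.0],[0,0,0],0.9]
    - [[0,0,-2.5],[0,0,0],0.9]
    - [[0,0,-3.0],[0,0,0],0.9]
    - [[0,0,-3.5],[0,0,0],0.9]
    - [[0,0,-4.0],[0,0,0],0.9]

```text
clock: 5.4
tool_pos: [0.5627, 0.0363, 0.0948]
eef_rot: [0.04, 0.999, 0.0, 0.0]
contact_force: [0.3, -0.6, -0.8]
opening: 0.38
finger_force: 45.0
```

```bash
python3 -c "
from h import *
jst()"
```

```text
t 5.4 jig tcp mm [-60.3  -0.1  94.8] F [ 0.3 -0.6 -0.8] open 0.38 ff 44.999649077653885 q [ 0.01  0.83 -0.26  1.86  0.41  0.5   0.96] z [ 0.001  0.    -1.   ]
```

```bash
python3 -c "
from h import *
go([.5005,-.3241,.18],down()); go([.5005,-.3241,.060],down())"
```

```text
shift [3.29, -36.42, -8.53] turn [0.0, 0.0, -0.0]
shift [3.29, -36.43, 3.47] turn [0.0, 0.0, -0.0]
```

carry_out:
  rows:
    - [[0.3,0,-3],[0,0,0],0.9]
    - [[0.6,0,-6],[0,0,0],0.9]
    - [[0.9,-1.5,-8.5],[0,0,0],0.9]
    - [[1.2,-5,-8.5],[0,0,0],0.9]
    - [[1.6,-9,-8.5],[0,0,0],0.9]
    - [[2,-13,-8.5],[0,0,0],0.9]
    - [[2.4,-17,-8.5],[0,0,0],0.9]
    - [[2.7,-21,-8.5],[0,0,0],0.9]
    - [[3,-25,-8.5],[0,0,0],0.9]
    - [[3.3,-29,-8.5],[0,0,0],0.9]
    - [[3.3,-33,-8.5],[0,0,0],0.9]
    - [[3.3,-36.4,-8.5],[0,0,0],0.9]

```text
clock: 6.6
tool_pos: [0.4992, -0.3266, 0.1794]
eef_rot: [0.041, 0.999, -0.0, -0.0]
contact_force: [1.2, -0.9, -0.5]
opening: 0.38
finger_force: 45.0
```

carry_out:
  rows:
    - [[0,0,0],[0,0,0],0.9]
    - [[0,0,0],[0,0,0],0.9]
    - [[0,0,0],[0,0,0],0.9]

```text
clock: 6.9
tool_pos: [0.5006, -0.3223, 0.1793]
eef_rot: [0.039, 0.999, 0.001, 0.0]
contact_force: [0.2, 1.7, -1.5]
opening: 0.381
finger_force: 45.0
```

```bash
python3 - <<'E'
from h import *
jst(); go([.5005,-.3241,.058],down())
s=r.snapshot("side"); cv2.imwrite("pics/s3.png",cv2.resize(s["image"][180:480,250:600,::-1],(700,600),interpolation=cv2.INTER_CUBIC))
E
```

```text
t 6.9 jig tcp mm [ -93.3 -362.5  179.3] F [ 0.2  1.7 -1.5] open 0.381 ff 44.999715350568295 q [ 0.73  0.75 -0.41  1.71  0.4   0.77  1.62] z [ 0.     0.001 -1.   ]
shift [-0.01, -0.2, 12.13] turn [0.1, 0.0, 0.1]
```

View pics/s3.png

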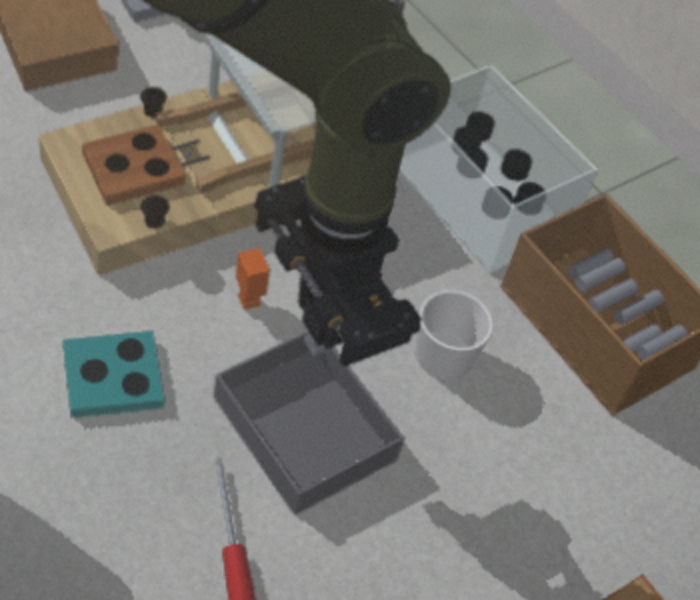

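The plug is out: the socket at crop (190,150) is empty and the shank shows at (320,340) over the tray. I lower it.

carry_out:
  rows:
    - [[0,-0.2,2],[0,0,0],0.9]
    - [[0,-0.2,4.5],[0,0,0],0.9]
    - [[0,-0.2,7],[0,0,0],0.9]
    - [[0,-0.2,9.5],[0,0,0],0.9]
    - [[0,-0.2,11.2],[0,0,0],0.9]
    - [[0,-0.2,12.1],[0,0,0],0.9]
    - [[0,-0.2,12.1],[0,0,0],0.9]
    - [[0,-0.2,12.1],[0,0,0],0.9]
    - [[0,-0.2,12.1],[0,0,0],0.9]

```text
clock: 7.85
tool_pos: [0.5009, -0.3261, 0.0593]
eef_rot: [0.04, 0.999, -0.0, 0.001]
contact_force: [0.7, -0.2, -0.9]
opening: 0.38
finger_force: 45.0
```

carry_out:
  rows:
    - [[0,0,0.3],[0,0,0],0.9]
    - [[0,0,0.6],[0,0,0],0.9]
    - [[0,0,0.9],[0,0,0],0.9]
    - [[0,0,1.0],[0,0,0],0.9]
    - [[0,0,1.1],[0,0,0],0.9]
    - [[0,0,1.1],[0,0,0],0.9]

```text
clock: 8.45
tool_pos: [0.5, -0.3259, 0.047]
eef_rot: [0.04, 0.999, 0.0, -0.0]
contact_force: [0.1, -0.4, -0.6]
opening: 0.387
finger_force: 45.0
```

carry_out:
  rows:
    - [[0,0,0.1],[0,0,0],0.9]
    - [[0,0,0.2],[0,0,0],0.9]
    - [[0,0,0.2],[0,0,0],0.9]

```text
clock: 8.75
tool_pos: [0.5002, -0.326, 0.0454]
eef_rot: [0.04, 0.999, -0.0, 0.0]
contact_force: [0.0, 0.1, -0.2]
opening: 0.384
finger_force: 45.0
```

```bash
python3 - <<'E'
from h import *
jst()
s=r.snapshot("side"); cv2.imwrite("pics/s4.png",cv2.resize(s["image"][300:450,320:480,::-1],(640,600),interpolation=cv2.INTER_CUBIC))
E
```

```text
t 8.75 jig tcp mm [ -93.3 -366.2   45.4] F [ 0.   0.1 -0.2] open 0.384 ff 44.99964052811265 q [ 0.67  0.94 -0.29  1.77  0.51  0.5   1.53] z [ 0. -0. -1.]
```

View pics/s4.png

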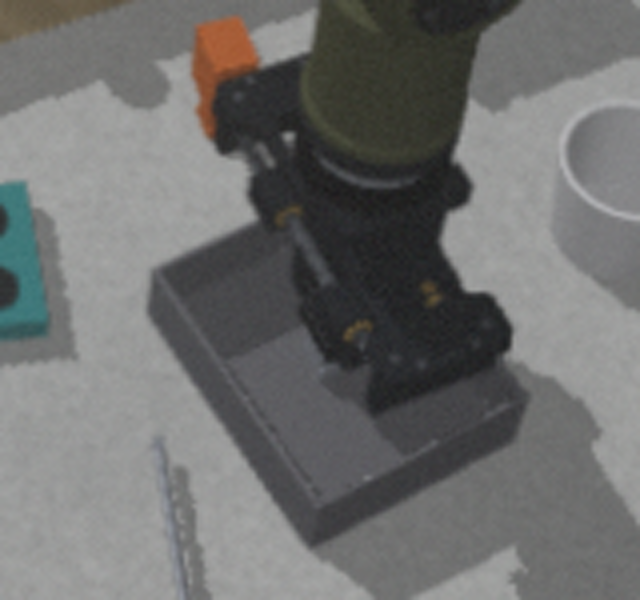

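The plug stands inside the tray, roughly centred, with the tray walls clear of the fingers. I release it slowly and retreat straight up.

carry_out:
  rows:
    - [[0,0,0.1],[0,0,0],0.9]
    - [[0,0,0.1],[0,0,0],0.9]
    - [[0,0,0.1],[0,0,0],0.58]
    - [[0,0,0.1],[0,0,0],0.5]
    - [[0,0,0.1],[0,0,0],0.4]
    - [[0,0,0.1],[0,0,0],0.3]
    - [[0,0,0.1],[0,0,0],0.3]
    - [[0,0,-1],[0,0,0],0.3]
    - [[0,0,-3],[0,0,0],0.3]
    - [[0,0,-6],[0,0,0],0.3]
    - [[0,0,-10],[0,0,0],0.3]
    - [[0,0,-14],[0,0,0],0.3]
  newtons: 10

```text
clock: 10.0
tool_pos: [0.4997, -0.3257, 0.1871]
eef_rot: [0.04, 0.999, 0.0, -0.0]
contact_force: [1.2, -0.5, 0.2]
opening: 0.702
finger_force: 0.0
```

```bash
python3 - <<'E'
from h import *
jst()
p=np.array([.4902,.0456]); print("plate jig",Rj.inv().apply(np.r_[p-JIG,0]).round(4),"rear mid",Rj.inv().apply(np.r_[p-JIG,0])-.05)
S=r.snapshot("side");T=r.snapshot("top")
cv2.imwrite("pics/s5.png",np.hstack([cv2.resize(S["image"][325:445,345:465,::-1],(400,400),interpolation=cv2.INTER_CUBIC),cv2.resize(T["image"][160:280,255:375,::-1],(400,400),interpolation=cv2.INTER_CUBIC)]))
ct=lambda u,v:(250+u/3.527-.4,120+v/3.529-.4)
for u,v in((68,335),(312,452)): print("button",Rj.inv().apply(px2w(T,[ct(u,v)],.078)[0]-np.r_[JIG,0]).round(3))
go(jp(-.215,.004,.20),down(40)); go(jp(-.215,.004,.20),down(0))
E
```

```text
t 10.0 jig tcp mm [ -93.9 -366.   187.1] F [ 1.2 -0.5  0.2] open 0.702 ff 0.0 q [ 0.74  0.74 -0.41  1.7   0.39  0.79  1.63] z [-0.  0. -1.]
plate jig [-0.1333  0.0034  0.    ] rear mid [-0.18330543 -0.04664843 -0.05      ]
button [-0.073  0.085  0.078]
button [-0.141 -0.081  0.078]
shift [12.51, 37.11, -1.14] turn [-0.2, -39.4, 0.1]
shift [12.51, 37.11, -1.14] turn [-0.2, 0.6, -0.0]
```

View pics/s5.png

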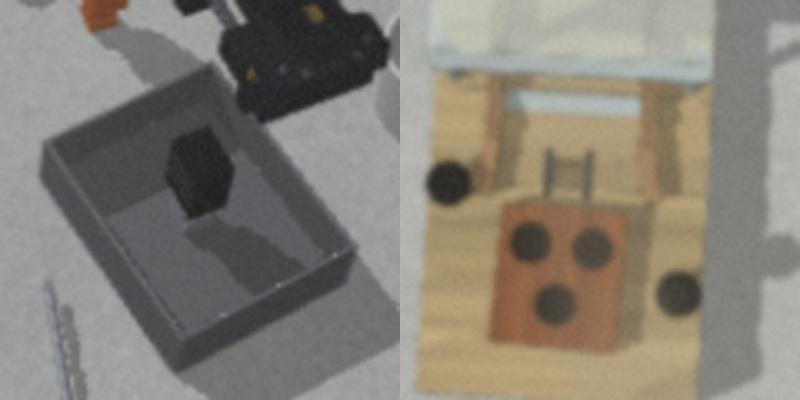

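The left half shows the plug standing upright in the middle of the tray (200,170). The right half shows the empty socket (567,175) and the plate still in place. Next I close the fingers and go behind the plate, turning to lean.

carry_out:
  rows:
    - [[1,4,-1],[0,0,0],1]
    - [[2.5,8,-3],[0,0,0],1]
    - [[4,12,-5],[0,0,0],1]
    - [[5.5,16,-5],[0,0,0],1]
    - [[7,20,-5],[0,0,0],1]
    - [[8.5,24,-5],[0,0,0],1]
    - [[10,28,-5],[0,-4,0],1]
    - [[11,32,-5],[0,-8,0],1]
    - [[12,35,-5],[0,-13,0],1]
    - [[12.5,37,-5],[0,-18,0],1]
    - [[12.5,37,-5],[0,-22,0],1]
    - [[12.5,37,-5],[0,-26,0],1]
  newtons: 20

```text
clock: 11.3
tool_pos: [0.4008, 0.0277, 0.2308]
eef_rot: [0.042, 0.989, -0.036, 0.137]
contact_force: [0.1, -0.3, 0.1]
opening: 0.006
finger_force: 0.0
```

```bash
python3 - <<'E'
from h import *
jst(); go(jp(-.205,.005,.15),down(40))
E
```

```text
t 11.3 jig tcp mm [-220.9  -21.7  230.8] F [ 0.1 -0.3  0.1] open 0.006 ff 0.0 q [-0.28  0.37 -0.06  2.45  1.14  0.21  0.05] z [ 0.274 -0.06  -0.96 ]
shift [0.67, 3.17, 8.03] turn [-3.3, -24.0, 1.0]
```

carry_out:
  rows:
    - [[0.6,1,2],[-1,-4,0.3],1]
    - [[0.7,2,4],[-2,-8,0.6],1]
    - [[0.7,3.2,6],[-3.3,-12,1],1]
    - [[0.7,3.2,8],[-3.3,-16,1],1]
    - [[0.7,3.2,8],[-3.3,-20,1],1]
    - [[0.7,3.2,8],[-3.3,-24,1],1]
    - [[0.7,3.2,8],[-3.3,-24,1],1]
    - [[0.7,3.2,8],[-3.3,-24,1],1]
    - [[0.7,3.2,8],[-3.3,-24,1],1]

```text
clock: 12.2
tool_pos: [0.4821, 0.0698, 0.1659]
eef_rot: [0.045, 0.953, -0.034, 0.299]
contact_force: [0.2, 1.1, 0.3]
opening: 0.006
finger_force: 0.0
```

```bash
python3 - <<'E'
from h import *
jst(); go(jp(-.205,.005,.15),down(40)); go(jp(-.205,.005,.065),down(40))
E
```

```text
t 12.2 jig tcp mm [-143.3   26.8  165.9] F [0.2 1.1 0.3] open 0.006 ff 0.0 q [ 0.24  1.09 -1.47  2.56  1.76  1.6  -0.86] z [ 0.571 -0.046 -0.819]
shift [5.97, -2.27, -2.12] turn [-2.6, -5.1, 0.2]
shift [10.84, -1.95, 4.84] turn [-2.6, -5.1, 0.2]
```

The arm ran into the limits of joints 3 and 4. I fit a simple kinematic model from the recorded states to plan the leaned pose.

```bash
cat > kin.py <<'E'
from h import *
from scipy.optimize import least_squares
import itertools
st=r.get_state()
D=[([-1.11224949,.68988733,-.19455009,1.56617301,.15729096,.90247965,-.2150985],[.25735905,.56897554,.23801682],[.210737943,.977542282,-.000768,-.000123]),
([.05,.63,-.36,1.77,.3,.79,1.03],[.5564,.0473,.2303],[.04,.999,0,0]),([-.01,.89,-.22,1.88,.43,.42,.93],[.5629,.0347,.0548],[.04,.999,0,.001]),
([.73,.75,-.41,1.71,.40,.77,1.62],[.5006,-.3223,.1793],[.039,.999,.001,0]),([.67,.94,-.29,1.77,.51,.5,1.53],[.5002,-.326,.0454],[.04,.999,0,0]),
([-.28,.37,-.06,2.45,1.14,.21,.05],[.4008,.0277,.2308],[.042,.989,-.036,.137]),(st["q"],st["tool_pos"],st["eef_rot"])]
LO=np.array([-3.01,-.46,-1.47,.13,-1,.04,-2.66]);HI=np.array([3.01,2.08,1.51,2.56,4.14,2.09,2.66])
def fk(q,sg,P,allp=False):
    c0,c7,d1,d3,a3,d5,a5,a6,d7=P
    Rm=R.identity();p=np.zeros(3);pts=[]
    off=[c0,0,0,0,0,0,c7]; T=[[0,0,d1],[0,0,0],[a3,0,d3],[-a3,0,0],[a5,0,d5],[a6,0,0],[0,0,d7]]
    for i in range(7):
        Rm=Rm*R.from_euler('zyzyzyz'[i],sg[i]*q[i]+off[i]); p=p+Rm.apply(T[i]); pts.append(p)
    return (p,Rm,pts) if allp else (p,Rm)
if __name__=="__main__":
    best=[]
    for s in itertools.product([1,-1],repeat=5):
        sg=[s[0],1,s[1],s[2],s[3],s[4],0]
        for s7 in(1,-1):
            sg[6]=s7
            def f(P):
                o=[]
                for q,p,e in D:
                    a,b=fk(q,sg,P); o+=list(a-p)+list(.3*(R.from_quat(e).inv()*b).as_rotvec())
                return np.array(o)
            for c7 in(0,1.57,3.14,-1.57):
                o=least_squares(f,[0,c7,.33,.3,0,.4,0,0,.25],max_nfev=60); best.append((o.cost,sg[:],o.x))
    best.sort(key=lambda b:b[0])
    for b in best[:3]: print(b[0],b[1],b[2].round(4))
    np.save("kin.npy",np.r_[best[0][1],best[0][2]])
    for q,p,e in D:
        a,b=fk(q,best[0][1],best[0][2]); print((1000*(a-p)).round(1),np.degrees((R.from_quat(e).inv()*b).as_rotvec()).round(1))
E
time python3 kin.py
```

```text
0.0002668225286394809 [-1, 1, -1, 1, -1, 1, -1] [-0.0615  1.5097  0.2961  0.5718  0.0099  0.3425  0.0175  0.0078  0.2783]
0.0002668225286397153 [-1, 1, -1, 1, -1, 1, -1] [-0.0615  1.5097  0.2961  0.5718  0.0099  0.3425  0.0175  0.0078  0.2783]
0.0002668225286400134 [-1, 1, -1, 1, -1, 1, -1] [-0.0615  1.5097  0.2961  0.5718  0.0099  0.3425  0.0175  0.0078  0.2783]
[-4.7  0.  -4.1] [0. 0. 0.]
[ 2.4  3.2 -1.6] [ 0.1 -0.3  0.2]
[-2.5 -1.9 -1.1] [0.  0.2 0.8]
[-1.2 -1.3 -1.9] [-0.   0.2 -0. ]
[-0.8 -7.9 -2.1] [ 0.3 -0.3  0.1]
[-8.9  5.5  4. ] [ 1.1  0.1 -0.5]
[3.6 4.4 6.7] [ 2.   0.2 -0.6]
real	4m16.043s
user	4m15.979s
sys	0m0.175s
```

```bash
cat > ik.py <<'E'
from kin import *
k=np.load("kin.npy");sg=k[:7].astype(int);P=k[7:]
def ik(pos,rot,q0,reg=0):
    def f(q):
        a,b=fk(q,sg,P); return np.r_[(a-pos)*10,(rot.inv()*b).as_rotvec()*3,reg*(q-q0)]
    o=least_squares(f,np.clip(q0,LO+.05,HI-.05),bounds=(LO+.03,HI-.03),max_nfev=80); a,b=fk(o.x,sg,P)
    return o.x,np.linalg.norm(a-pos)*1000,np.degrees((rot.inv()*b).magnitude())
E
timeout 400 python3 - <<'E'
from ik import *
rng=np.random.default_rng(0)
for x,z,lean in((-.2,.06,40),(-.1,.06,40),(0,.06,40),(-.2,.06,0),(-.2,.06,20)):
    out=[]
    for i in range(10):
        q0=np.array([rng.uniform(-.8,.8),rng.uniform(.2,1.5),rng.uniform(-1,1),rng.uniform(1.4,2.4),rng.choice([0,1.5,3.1]),rng.uniform(.1,1.5),0])
        q,e,a=ik(jp(x,.005,z),down(lean),q0)
        if e<2 and a<1: out.append((np.min(np.minimum(q-LO,HI-q)),q.round(2).tolist()))
    out.sort(key=lambda t:-t[0]); print(x,z,lean,len(out)); [print("  ",round(o[0],2),o[1]) for o in out[:4]]
E
```

```text
-0.2 0.06 40 0
-0.1 0.06 40 0
0 0.06 40 9
   0.23 [0.27, 1.15, -0.85, 2.33, 2.42, 1.19, -0.88]
   0.22 [0.11, 1.03, -0.52, 2.34, 2.6, 1.02, -1.17]
   0.21 [0.06, 1.02, -0.44, 2.35, 2.65, 0.99, -1.25]
   0.21 [0.06, 1.01, -0.43, 2.35, 2.65, 0.99, -1.25]
-0.2 0.06 0 10
   0.22 [0.29, 1.0, -0.94, 2.34, 1.51, 0.75, -0.35]
   0.22 [0.16, 0.9, -0.68, 2.34, 1.53, 0.52, -0.35]
   0.21 [0.03, 0.85, -0.45, 2.35, 1.57, 0.33, -0.36]
   0.21 [-0.03, 0.83, -0.35, 2.35, 1.6, 0.26, -0.38]
-0.2 0.06 20 0
```

```bash
timeout 500 python3 - <<'E'
from ik import *
q=np.array([.16,.9,-.68,2.34,1.53,.52,-.35])
L=np.array([0,0])
lean=0
for x in np.arange(-.205,.0051,.015):
    # largest lean up to 40 that solves
    ok=None
    for l in range(40,-1,-5):
        qq,e,a=ik(jp(x,.003,.056),down(l),q,.01)
        if e<3 and a<1.5: ok=(l,qq);break
    if ok: print(round(x,3),ok[0],ok[1].round(2)); q=ok[1]
    else: print(x,"none")
E
```

```text
-0.205 10 [ 0.25  1.03 -0.95  2.53  1.91  0.9  -0.8 ]
-0.19 15 [ 0.38  1.33 -1.44  2.53  1.75  1.44 -0.68]
-0.175 15 [ 0.4   1.33 -1.44  2.5   1.76  1.43 -0.64]
-0.16 20 [ 0.39  1.36 -1.44  2.53  1.84  1.52 -0.68]
-0.145 20 [ 0.41  1.35 -1.44  2.49  1.85  1.5  -0.62]
-0.13 25 [ 0.39  1.37 -1.42  2.51  1.94  1.56 -0.66]
-0.115 30 [ 0.39  1.43 -1.44  2.53  2.02  1.67 -0.66]
-0.1 30 [ 0.41  1.43 -1.44  2.49  2.04  1.65 -0.61]
-0.085 35 [ 0.4   1.45 -1.41  2.51  2.15  1.71 -0.63]
-0.07 40 [ 0.39  1.48 -1.37  2.53  2.26  1.78 -0.64]
-0.055 40 [ 0.41  1.47 -1.37  2.48  2.27  1.73 -0.6 ]
-0.04 40 [ 0.42  1.47 -1.37  2.44  2.28  1.69 -0.55]
-0.025 40 [ 0.43  1.46 -1.37  2.4   2.28  1.66 -0.51]
-0.01 40 [ 0.44  1.46 -1.37  2.35  2.28  1.62 -0.47]
0.005 40 [ 0.45  1.46 -1.37  2.31  2.29  1.58 -0.43]
```

```bash
python3 - <<'E'
from h import *
go(jp(-.15,.005,.19),down(0)); go(jp(-.205,.005,.15),down(0))
E
```

```text
shift [-0.83, -2.29, -2.26] turn [-2.6, 34.9, -0.7]
shift [5.97, -2.27, -2.12] turn [-2.6, 34.9, -0.7]
```

carry_out:
  rows:
    - [[-0.2,-0.5,-0.6],[-0.5,5,0],1]
    - [[-0.4,-1,-1.2],[-1,10,0],1]
    - [[-0.6,-1.5,-2.2],[-1.5,15,-0.2],1]
    - [[-0.8,-2,-2.2],[-2,20,-0.5],1]
    - [[-0.8,-2.3,-2.2],[-2.6,25,-0.7],1]
    - [[-0.8,-2.3,-2.2],[-2.6,30,-0.7],1]
    - [[-0.8,-2.3,-2.2],[-2.6,35,-0.7],1]
    - [[-0.8,-2.3,-2.2],[-2.6,35,-0.7],1]
    - [[-0.8,-2.3,-2.2],[-2.6,35,-0.7],1]
    - [[-0.8,-2.3,-2.2],[-2.6,35,-0.7],1]

```text
clock: 13.2
tool_pos: [0.4726, 0.0517, 0.1917]
eef_rot: [0.036, 0.999, 0.001, 0.0]
contact_force: [0.3, -0.7, -0.1]
opening: 0.007
finger_force: 0.0
```

```bash
python3 - <<'E'
from h import *
jst(); go(jp(-.205,.005,.15),down(0));go(jp(-.205,.005,.075),down(0))
E
```

```text
t 13.2 jig tcp mm [-151.3    8.   191.7] F [ 0.3 -0.7 -0.1] open 0.007 ff 0.0 q [ 0.53  0.98 -1.42  2.03  1.07  1.2   0.14] z [ 0.     0.003 -1.   ]
shift [5.37, -0.27, 4.16] turn [0.2, 0.0, 0.5]
shift [5.37, -0.29, 11.66] turn [0.2, 0.0, 0.5]
```

carry_out:
  rows:
    - [[2,-0.2,0],[0,0,0.5],1]
    - [[4,-0.3,0],[0,0,0.5],1]
    - [[5.5,-0.3,1],[0,0,0.5],1]
    - [[5.6,-0.3,4],[0,0,0.5],1]
    - [[5.6,-0.3,7],[0,0,0.5],1]
    - [[5.6,-0.3,9.5],[0,0,0.5],1]
    - [[5.6,-0.3,11.5],[0,0,0.5],1]
    - [[5.6,-0.3,11.5],[0,0,0.5],1]
    - [[5.6,-0.3,11.5],[0,0,0.5],1]

```text
clock: 14.1
tool_pos: [0.4169, 0.0537, 0.0773]
eef_rot: [0.041, 0.999, 0.002, -0.0]
contact_force: [-0.9, -0.1, -0.4]
opening: 0.004
finger_force: 0.0
```

```bash
python3 - <<'E'
from h import *
jst(); go(jp(-.205,.005,.056),down(0))
s=r.snapshot("side"); cv2.imwrite("pics/s6.png",cv2.resize(s["image"][160:320,230:440,::-1],(787,600),interpolation=cv2.INTER_CUBIC))
E
```

```text
t 14.1 jig tcp mm [-207.     5.5   77.3] F [-0.9 -0.1 -0.4] open 0.004 ff 0.0 q [ 0.44  1.11 -1.26  2.27  1.38  1.05 -0.21] z [-0.001  0.004 -1.   ]
shift [-0.2, -0.06, 2.13] turn [0.2, -0.0, -0.0]
```

View pics/s6.png

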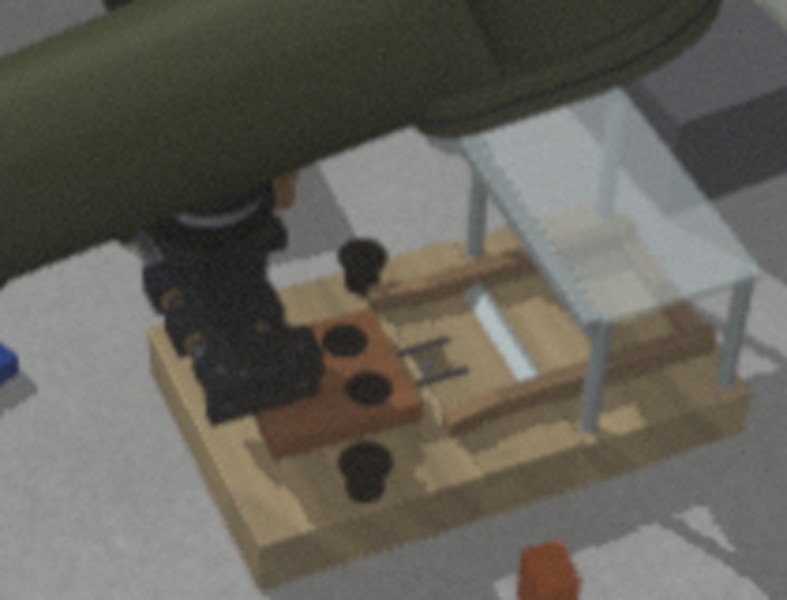

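The gripper is behind the plate (crop 260,380), the lane is free, and both buttons (360,260 and 365,470) stand clear. I lower and approach gently.

carry_out:
  rows:
    - [[0,0,1],[0,0,0],1]
    - [[0,0,2.1],[0,0,0],1]
    - [[0,0,2.1],[0,0,0],1]
    - [[0,0,2.1],[0,0,0],1]
    - [[-0.4,0,2.1],[0,0,0],1]
    - [[-0.7,0,2.1],[0,0,0],1]
    - [[-1.0,0,2.1],[0,0,0],1]
    - [[-1.2,0,2.1],[0,0,0],1]
    - [[-1.4,0,2.1],[0,0,0],1]
    - [[-1.6,0,2.1],[0,0,0],1]
    - [[-1.8,0,2.1],[0,0,0],1]
    - [[-2.0,0,2.1],[0,0,0],1]

```text
clock: 15.35
tool_pos: [0.4374, 0.0518, 0.0558]
eef_rot: [0.042, 0.999, 0.002, -0.0]
contact_force: [-1.5, -1.3, 0.7]
opening: 0.009
finger_force: 0.6
```

```bash
python3 - <<'E'
from h import *
jst()
E
```

```text
t 15.35 jig tcp mm [-186.4    5.3   55.8] F [-1.5 -1.3  0.7] open 0.009 ff 0.6214400008320808 q [ 0.44  1.16 -1.23  2.21  1.41  1.06 -0.17] z [-0.001  0.004 -1.   ]
```

```bash
cat > plan.py <<'E'
from h import *
import sys
def plan(x1,z1,lean1,y1=.003):
    s=r.get_state(); c=R.from_quat(s["eef_rot"]); 
    for f in(.5,1):
        p0=Rj.inv().apply(s["tool_pos"]-np.r_[JIG,0]); zc=Rj.inv().apply(c.apply([0,0,1])); l0=np.degrees(np.arctan2(zc[0],-zc[2]))
        p=p0+f*(np.array([x1,y1,z1])-p0); go(jp(*p),down(l0+f*(lean1-l0)))
if __name__=="__main__": jst(); plan(*map(float,sys.argv[1:]))
E
python3 plan.py -.126 .056 10
```

```text
t 15.35 jig tcp mm [-186.4    5.3   55.8] F [-1.5 -1.3  0.7] open 0.009 ff 0.6214400008320808 q [ 0.44  1.16 -1.23  2.21  1.41  1.06 -0.17] z [-0.001  0.004 -1.   ]
shift [-3.02, -0.11, -0.01] turn [0.2, -5.0, -0.1]
shift [-6.04, -0.21, -0.03] turn [0.2, -10.1, -0.1]
```

carry_out:
  rows:
    - [[-0.5,0,0],[0,0,0],1]
    - [[-1,0,0],[0,-1,0],1]
    - [[-1.5,0,0],[0,-2,0],1]
    - [[-2,-0.1,0],[0,-3,0],1]
    - [[-2.5,-0.1,0],[0,-4,0],1]
    - [[-3,-0.1,0],[0,-5,0],1]
    - [[-3.5,-0.1,0],[0,-6,0],1]
    - [[-4,-0.1,0],[0,-7,0],1]
    - [[-4.5,-0.2,0],[0,-8,0],1]
    - [[-5,-0.2,0],[0,-9,0],1]
    - [[-5.5,-0.2,0],[0,-10,0],1]
    - [[-5.5,-0.2,0],[0,-10,0],1]

```text
clock: 16.55
tool_pos: [0.4924, 0.0452, 0.0558]
eef_rot: [0.042, 0.995, -0.002, 0.087]
contact_force: [-0.6, 0.2, -0.2]
opening: 0.007
finger_force: 0.0
```

```bash
python3 plan.py -.085 .056 25; python3 - <<'E'
from h import *
T=r.snapshot("top");S=r.snapshot("side")
cv2.imwrite("pics/s7.png",np.hstack([cv2.resize(S["image"][170:310,265:435,::-1],(480,395),interpolation=cv2.INTER_CUBIC),cv2.resize(T["image"][160:290,255:360,::-1],(319,395),interpolation=cv2.INTER_CUBIC)]))
E
```

```text
t 16.55 jig tcp mm [-131.1    3.2   55.8] F [-0.6  0.2 -0.2] open 0.007 ff 0.0 q [ 0.44  1.16 -1.2   2.22  1.63  1.08 -0.28] z [ 0.174  0.003 -0.985]
shift [-2.27, -0.0, 0.39] turn [0.2, -7.5, -0.2]
shift [-4.54, -0.01, 0.78] turn [0.2, -15.0, -0.2]
```

View pics/s7.png

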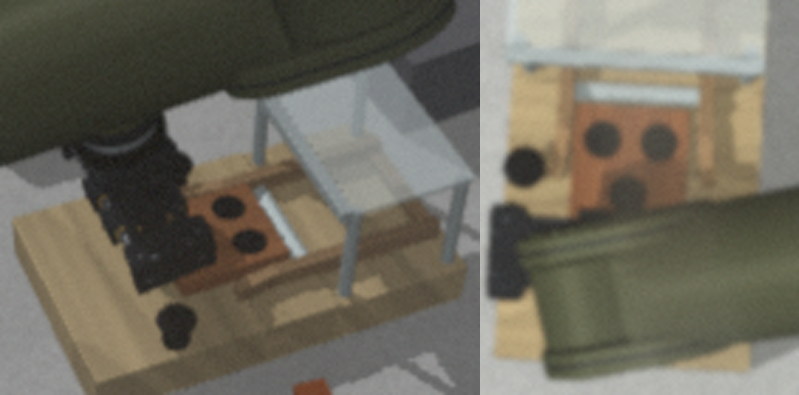

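The plate is between the rails (right half, front edge (575,100)–(695,107)) and just short of the lip. Its front edge gives the fingers' contact offset.

```bash
python3 - <<'E'
from h import *
T=r.snapshot("top")
c=lambda u,v:(255+(u-480)/3.038-.3,160+v/3.038-.3)
for w in px2w(T,[c(575,101),c(695,108),c(570,212)],.063): print((Rj.inv().apply(w-np.r_[JIG,0])*1000).round(1))
E
```

```text
[-17.   49.1  63. ]
[-17.4 -44.7  63. ]
[-104.2   47.6   63. ]
```

```bash
python3 plan.py -.085 .0550 25 .002
```

```text
t 16.7 jig tcp mm [-131.3    3.2   55.8] F [-0.5 -0.4  0.6] open 0.009 ff 0.0 q [ 0.44  1.16 -1.2   2.22  1.62  1.08 -0.28] z [ 0.173  0.003 -0.985]
shift [-2.27, -0.06, 0.44] turn [0.2, -7.5, -0.2]
shift [-4.55, -0.11, 0.88] turn [0.2, -15.0, -0.2]
```

carry_out:
  rows:
    - [[-0.4,0,0.08],[0,-1.3,0],1]
    - [[-0.8,0,0.16],[0,-2.6,0],1]
    - [[-1.2,0,0.24],[0,-4,0],1]
    - [[-1.6,0,0.32],[0,-5.3,0],1]
    - [[-2,0,0.4],[0,-6.6,0],1]
    - [[-2.4,-0.1,0.47],[0,-8,0],1]
    - [[-2.8,-0.1,0.55],[0,-9.3,0],1]
    - [[-3.2,-0.1,0.63],[0,-10.6,0],1]
    - [[-3.6,-0.1,0.7],[0,-12,0],1]
    - [[-4,-0.1,0.78],[0,-13.3,0],1]
    - [[-4.4,-0.1,0.86],[0,-14.6,0],1]

```text
clock: 17.8
tool_pos: [0.5366, 0.0406, 0.0548]
eef_rot: [0.041, 0.976, -0.007, 0.213]
contact_force: [-0.3, 0.7, -0.1]
opening: 0.002
finger_force: 0.3
```

```bash
python3 plan.py -.055 .0545 35 .002; cat > seg.py <<'E'
from h import *
# brown plate mask in top view within lane, corners in jig mm at its top height
T=r.snapshot("top"); 
for z in (.063,.060,.068):
    # rectify jig plane at height z to 2 px/mm grid
    xs=np.arange(-150,115,1.); ys=np.arange(-60,60,1.)
    g=np.array([[jp(x/1000,y/1000,z) for y in ys] for x in xs]).reshape(-1,3)
    uv=w2px(T,g).astype(np.float32).reshape(len(xs),len(ys),2)
    im=cv2.remap(T["image"],uv[...,0],uv[...,1],cv2.INTER_LINEAR).astype(float)
    rg=(im[...,0]-im[...,1])/(im.sum(2)+1)
    prof=rg[:,35:85].mean(1); 
    print(z,"red profile every 5mm from -150:",(100*prof[::5]).round(0).astype(int).tolist())
E
python3 seg.py
```

```text
t 17.8 jig tcp mm [-86.7   2.1  54.8] F [-0.3  0.7 -0.1] open 0.002 ff 0.3325578505609883 q [ 0.4   1.21 -1.18  2.32  1.98  1.23 -0.54] z [ 0.416  0.003 -0.909]
shift [-1.43, 0.0, 0.67] turn [0.1, -5.2, -0.2]
shift [-2.87, 0.0, 1.35] turn [0.1, -10.4, -0.2]
0.063 red profile every 5mm from -150: [1, 1, 1, 1, 1, 1, 1, 1, 2, 2, 2, 2, 1, 2, 2, 6, 10, 10, 9, 7, 6, 5, 6, 8, 10, 11, 11, 8, 5, 4, 4, 5, 1, -1, -1, -1, 0, 0, 0, 0, 0, 0, 0, 0, 0, 0, 0, 0, 0, 0, 0, 0, 0]
0.06 red profile every 5mm from -150: [1, 1, 1, 1, 1, 1, 1, 1, 2, 2, 2, 2, 1, 1, 2, 5, 9, 10, 9, 7, 6, 6, 6, 8, 10, 11, 11, 9, 5, 4, 4, 5, 2, -1, -1, -1, 0, 0, 0, 0, 0, 0, 0, 0, 0, 0, 0, 0, 0, 0, 0, 0, 0]
0.068 red profile every 5mm from -150: [1, 1, 1, 1, 1, 1, 1, 1, 2, 2, 2, 2, 1, 2, 2, 7, 10, 10, 9, 7, 6, 6, 7, 8, 11, 11, 11, 8, 5, 4, 4, 5, 0, -2, -1, -1, 0, 0, 0, 0, 0, 0, 0, 0, 0, 0, 0, 0, 0, 0, 0, 0, 0]
```

carry_out:
  rows:
    - [[-0.3,0,0.14],[0,-1,0],1]
    - [[-0.6,0,0.28],[0,-2,0],1]
    - [[-0.9,0,0.42],[0,-3.2,0],1]
    - [[-1.2,0,0.56],[0,-4.4,0],1]
    - [[-1.5,0,0.7],[0,-5.5,0],1]
    - [[-1.8,0,0.84],[0,-6.6,0],1]
    - [[-2.1,0,0.98],[0,-7.7,0],1]
    - [[-2.4,0,1.12],[0,-8.8,0],1]
    - [[-2.7,0,1.27],[0,-10,0],1]
    - [[-2.9,0,1.35],[0,-10.4,0],1]

```text
clock: 18.85
tool_pos: [0.5683, 0.038, 0.0543]
eef_rot: [0.04, 0.953, -0.011, 0.3]
contact_force: [-0.9, -0.1, 0.3]
opening: 0.007
finger_force: 0.6
```

```bash
python3 plan.py -.025 .0545 35 .002; python3 seg.py
```

```text
t 18.85 jig tcp mm [-54.8   2.1  54.3] F [-0.9 -0.1  0.3] open 0.007 ff 0.6270712908008136 q [ 0.37  1.28 -1.15  2.38  2.21  1.4  -0.66] z [ 0.573  0.002 -0.819]
shift [-1.23, -0.0, 0.85] turn [0.1, -0.0, -0.2]
shift [-2.45, -0.0, 1.69] turn [0.1, -0.0, -0.2]
0.063 red profile every 5mm from -150: [0, 0, 1, 1, 1, 1, 1, 2, 2, 2, 2, 2, 2, 1, 2, 1, 1, 2, 2, 2, 3, 6, 9, 9, 10, 8, 7, 6, 6, 7, 10, 11, 4, -1, -1, -1, -1, 0, 0, 0, 1, 0, 0, 0, 0, 0, 0, 0, 0, 0, 0, 0, 0]
0.06 red profile every 5mm from -150: [0, 0, 1, 1, 1, 1, 1, 2, 2, 2, 2, 2, 1, 1, 2, 1, 1, 2, 2, 2, 3, 6, 9, 9, 10, 8, 7, 6, 6, 7, 9, 11, 5, -1, -1, -1, -1, 0, 0, 0, 1, 1, 0, 0, 0, 0, 0, 0, 0, 0, 0, 0, 0]
0.068 red profile every 5mm from -150: [0, 0, 1, 1, 1, 1, 1, 2, 2, 2, 2, 2, 2, 1, 2, 1, 1, 2, 2, 2, 3, 7, 9, 9, 10, 8, 6, 6, 6, 8, 10, 10, 2, -1, -1, -1, -1, 0, 0, 1, 1, 0, 0, 0, 0, 0, 0, 0, 0, 0, 0, 0, 0]
```

carry_out:
  rows:
    - [[-0.25,0,0.17],[0,0,0],1]
    - [[-0.5,0,0.34],[0,0,0],1]
    - [[-0.75,0,0.51],[0,0,0],1]
    - [[-1,0,0.69],[0,0,0],1]
    - [[-1.25,0,0.86],[0,0,0],1]
    - [[-1.5,0,1.03],[0,0,0],1]
    - [[-1.75,0,1.2],[0,0,0],1]
    - [[-2,0,1.37],[0,0,0],1]
    - [[-2.25,0,1.55],[0,0,0],1]
    - [[-2.45,0,1.69],[0,0,0],1]

```text
clock: 19.9
tool_pos: [0.5984, 0.0353, 0.0548]
eef_rot: [0.04, 0.953, -0.011, 0.3]
contact_force: [-0.9, -0.5, -1.2]
opening: 0.004
finger_force: 0.2
```

```bash
python3 plan.py -.006 .0550 35 .002; python3 seg.py|tail -1
```

```text
t 19.9 jig tcp mm [-24.6   1.9  54.8] F [-0.9 -0.5 -1.2] open 0.004 ff 0.2374304564727936 q [ 0.4   1.26 -1.14  2.29  2.2   1.33 -0.58] z [ 0.573  0.002 -0.82 ]
shift [-0.77, 0.01, 0.53] turn [0.1, -0.0, -0.2]
shift [-1.54, 0.02, 1.05] turn [0.1, -0.0, -0.2]
0.068 red profile every 5mm from -150: [0, 0, 0, 0, 0, 0, 0, 0, 0, 1, 0, 0, 0, 1, 1, 1, 1, 1, 1, 1, 1, 1, 0, 1, 1, 1, 2, 6, 8, 9, 10, 8, 0, -2, -1, -1, 1, 1, 1, 0, -1, -1, -1, -1, 0, 1, 1, 0, 0, 0, 0, 0, 0]
```

carry_out:
  rows:
    - [[-0.2,0,0.14],[0,0,0],1]
    - [[-0.4,0,0.28],[0,0,0],1]
    - [[-0.6,0,0.42],[0,0,0],1]
    - [[-0.8,0,0.55],[0,0,0],1]
    - [[-1.0,0,0.69],[0,0,0],1]
    - [[-1.2,0,0.83],[0,0,0],1]
    - [[-1.3,0,0.9],[0,0,0],1]
    - [[-1.4,0,0.96],[0,0,0],1]
    - [[-1.4,0,0.96],[0,0,0],1]

```text
clock: 20.85
tool_pos: [0.6154, 0.034, 0.0552]
eef_rot: [0.04, 0.953, -0.011, 0.3]
contact_force: [-0.1, -0.5, -0.3]
opening: 0.006
finger_force: 0.0
```

```bash
cat > side.py <<'E'
from h import *
S=r.snapshot("side")
# side view: red profile along lane on deck-level-ish plane, right of the fingers
for z in (.060,.068,.073):
    xs=np.arange(-60,115,1.)
    row=[]
    for x in xs:
        uv=w2px(S,[jp(x/1000,y/1000,z) for y in np.arange(-42,-24,3)]).astype(np.float32)
        c=cv2.remap(S["image"],uv[None,:,0],uv[None,:,1],cv2.INTER_LINEAR)[0].astype(float).mean(0); row.append(100*(c[0]-c[1])/(c.sum()+1))
    print(z,"side from -60 step5",np.round(row[::5]).astype(int).tolist())
E
python3 plan.py -.005 .0550 35 .002; python3 seg.py|tail -1; python3 side.py
```

```text
t 20.85 jig tcp mm [-7.6  1.9 55.2] F [-0.1 -0.5 -0.3] open 0.006 ff 0.005202137783157923 q [ 0.41  1.26 -1.14  2.24  2.19  1.29 -0.53] z [ 0.573  0.002 -0.819]
shift [-0.1, 0.01, 0.08] turn [0.1, -0.0, -0.3]
shift [-0.2, 0.01, 0.16] turn [0.1, -0.0, -0.3]
0.068 red profile every 5mm from -150: [-1, 0, 0, 0, 0, 0, 0, 0, 0, 0, 0, 0, 0, 0, 0, 0, 0, 0, 0, 0, 0, 0, 0, 0, 0, 0, 0, 0, 0, 0, 4, 7, 1, -2, -2, -1, 0, 0, 0, 0, 1, 1, 0, -1, -1, -1, -1, 0, 0, 1, 0, 0, 0]
0.06 side from -60 step5 [2, 1, 2, 1, 3, 2, 2, 1, 1, 0, 0, 4, 8, 9, 11, 12, 13, 13, 12, 7, -1, -1, 2, 8, 10, 8, 7, 8, 8, 10, 11, 11, 8, 6, 5]
0.068 side from -60 step5 [1, 2, 1, 3, 2, 1, 1, 2, 2, 1, 3, 4, 5, 7, 9, 13, 13, 13, 9, 0, -1, -1, 2, 4, 3, 1, 1, 2, 5, 7, 6, 5, 3, 3, 0]
0.073 side from -60 step5 [1, 1, 1, 1, 1, 2, 1, 2, 2, 2, 3, 1, 3, 5, 11, 13, 13, 12, 4, -1, -2, -1, 1, 1, 0, -1, -1, 0, 3, 4, 3, 2, 2, 1, -1]
```

carry_out:
  rows:
    - [[-0.08,0,0.06],[0,0,0],1]
    - [[-0.16,0,0.11],[0,0,0],1]
    - [[-0.2,0,0.15],[0,0,0],1]
    - [[-0.2,0,0.15],[0,0,0],1]
    - [[-0.2,0,0.15],[0,0,0],1]

```text
clock: 21.45
tool_pos: [0.6175, 0.0339, 0.055]
eef_rot: [0.04, 0.953, -0.011, 0.3]
contact_force: [-1.4, -0.2, 0.7]
opening: 0.005
finger_force: 0.4
```

```bash
python3 plan.py -.06 .062 35 .002; python3 side.py
```

```text
t 21.45 jig tcp mm [-5.4  1.9 55. ] F [-1.4 -0.2  0.7] open 0.005 ff 0.41837432559987064 q [ 0.41  1.26 -1.13  2.24  2.19  1.28 -0.53] z [ 0.573  0.002 -0.82 ]
shift [2.03, -0.0, -1.85] turn [0.1, -0.0, -0.2]
shift [4.07, -0.0, -3.7] turn [0.1, -0.0, -0.2]
0.06 side from -60 step5 [2, 2, 2, 2, 2, 2, 1, 2, 1, 0, 0, 3, 7, 10, 11, 11, 13, 13, 12, 6, -1, -2, 2, 8, 10, 9, 8, 7, 8, 9, 10, 10, 9, 6, 5]
0.068 side from -60 step5 [2, 2, 2, 1, 1, 1, 2, 2, 1, 1, 2, 2, 5, 7, 8, 13, 13, 13, 10, 0, -2, -1, 2, 5, 4, 1, 1, 2, 3, 6, 6, 6, 4, 3, 0]
0.073 side from -60 step5 [2, 2, 1, 1, 2, 2, 2, 1, 2, 1, 2, 2, 2, 4, 8, 13, 13, 12, 4, -1, -1, -1, 1, 2, -1, -1, -1, 0, 2, 3, 4, 3, 2, 1, -1]
```

carry_out:
  rows:
    - [[0.8,0,-0.6],[0,0,0],1]
    - [[1.8,0,-1.3],[0,0,0],1]
    - [[3,0,-2.2],[0,0,0],1]
    - [[5,0,-3.6],[0,0,0],1]
    - [[7,0,-5],[0,0,0],1]
    - [[9,0,-6.5],[0,0,0],1]
    - [[9,0,-6.5],[0,0,0],1]
    - [[9,0,-6.5],[0,0,0],1]

```text
clock: 22.3
tool_pos: [0.5065, 0.0435, 0.0565]
eef_rot: [0.04, 0.953, -0.01, 0.3]
contact_force: [0.4, -0.1, 1.4]
opening: 0.008
finger_force: 0.0
```

```bash
cat > chk.py <<'E'
from h import *
jst()
ct=lambda u,v:(250+u/3.527-.4,120+v/3.529-.4)
T=r.snapshot("top");S=r.snapshot("side")
p0=np.r_[.4902,.0456,0];Rp=R.from_euler('z',-.1118)
caps=np.array([Rp.inv().apply(px2w(T,[ct(*c)],.063)[0]-p0)[:2] for c in((156,398),(221,404),(182,464))]);print("caps",caps.round(3).tolist())
def grid(s,z,x0,x1,y0,y1):
    xs=np.arange(x0,x1,1.);ys=np.arange(y0,y1,1.)
    g=np.array([[jp(x/1000,y/1000,z) for y in ys] for x in xs]).reshape(-1,3)
    uv=w2px(s,g).astype(np.float32).reshape(len(xs),len(ys),2)
    return cv2.remap(s["image"],uv[...,0],uv[...,1],cv2.INTER_LINEAR).astype(float),xs,ys
for n,s in(("top",T),("side",S)):
    im,xs,ys=grid(s,.060,-30,115,-60,60); g=cv2.GaussianBlur(im.sum(2)/3,(0,0),5)
    m=(g==cv2.erode(g,np.ones((25,25))))&(g<120)
    print(n,[(xs[i],ys[j],round(g[i,j])) for i,j in np.argwhere(m)])
E
python3 chk.py; python3 side.py
```

```text
t 22.3 jig tcp mm [-116.9    2.6   56.5] F [ 0.4 -0.1  1.4] open 0.008 ff 0.0 q [ 0.3   1.33 -1.22  2.56  2.17  1.62 -0.84] z [ 0.572  0.003 -0.82 ]
caps [[0.023, 0.022], [0.023, -0.021], [-0.02, 0.001]]
top []
side [(np.float64(-30.0), np.float64(-60.0), 91), (np.float64(-30.0), np.float64(43.0), 73), (np.float64(0.0), np.float64(42.0), 74), (np.float64(9.0), np.float64(-44.0), 81), (np.float64(26.0), np.float64(2.0), 47), (np.float64(26.0), np.float64(45.0), 75), (np.float64(74.0), np.float64(-32.0), 56), (np.float64(74.0), np.float64(25.0), 117)]
0.06 side from -60 step5 [4, 4, 4, 4, 4, 4, 4, 4, -1, -2, -2, 3, 13, 13, 13, 13, 13, 13, 12, 7, -1, -1, 2, 8, 10, 8, 8, 7, 7, 9, 10, 11, 9, 6, 5]
0.068 side from -60 step5 [4, 4, 4, 4, 4, 4, 4, 0, -2, -2, 1, 12, 13, 13, 13, 13, 13, 13, 9, 1, -2, -1, 2, 5, 3, 2, 1, 1, 3, 5, 6, 6, 4, 3, 0]
0.073 side from -60 step5 [4, 4, 4, 4, 4, 4, 3, -1, -2, -1, 6, 13, 13, 13, 13, 13, 13, 12, 4, -1, -1, -1, 1, 1, 0, -1, -1, 0, 2, 3, 4, 3, 2, 1, -1]
```

```bash
python3 - <<'E'
from h import *
T=r.snapshot("top");S=r.snapshot("side")
def prof(s,z,y,xs): 
    o=[]
    for x in xs:
        uv=w2px(s,[jp(x/1000,(y+d)/1000,z) for d in(-3,0,3)]).astype(np.float32)
        o.append(cv2.remap(s["image"],uv[None,:,0],uv[None,:,1],cv2.INTER_LINEAR)[0].mean())
    return np.round(o).astype(int).tolist()
xs=np.arange(-10,115,4); print(xs.tolist())
for y in(0,22,-22): print("top",y,prof(T,.060,y,xs))
for y in(0,22): print("side",y,prof(S,.060,y,xs))
ys=np.arange(-50,51,4); 
def pv(s,z,x): 
    uv=w2px(s,[jp(x/1000,y/1000,z) for y in ys]).astype(np.float32); return cv2.remap(s["image"],uv[None,:,0],uv[None,:,1],cv2.INTER_LINEAR)[0].mean(1).round().astype(int).tolist()
print("ys",ys.tolist());print("top x32",pv(T,.06,32));print("top x75",pv(T,.06,75));print("side x28",pv(S,.06,28))
# bias of side camera on known jig points: cap predicted pixels
for h in(.060,.071): print(w2px(S,[jp(.033,0,h)]).round(1), w2px(T,[jp(.033,0,h)]).round(1))
a=S["image"].mean(2); p=w2px(S,[jp(.033,0,.06)])[0].round().astype(int); print(a[p[1]-14:p[1]+15:2,p[0]-16:p[0]+18:2].round().astype(int))
E
```

```text
[-10, -6, -2, 2, 6, 10, 14, 18, 22, 26, 30, 34, 38, 42, 46, 50, 54, 58, 62, 66, 70, 74, 78, 82, 86, 90, 94, 98, 102, 106, 110, 114]
top 0 [195, 191, 168, 130, 120, 136, 173, 190, 187, 170, 161, 162, 162, 161, 164, 173, 178, 178, 178, 178, 177, 178, 177, 177, 177, 178, 178, 178, 180, 184, 187, 188]
top 22 [197, 192, 166, 124, 121, 138, 168, 187, 186, 181, 183, 183, 181, 180, 179, 179, 183, 185, 177, 166, 164, 164, 163, 163, 164, 172, 184, 187, 187, 191, 193, 195]
top -22 [196, 193, 168, 125, 117, 135, 170, 190, 189, 184, 185, 185, 183, 178, 178, 177, 178, 176, 171, 162, 160, 161, 159, 160, 162, 168, 175, 178, 180, 182, 186, 186]
side 0 [161, 115, 74, 77, 85, 85, 82, 64, 40, 38, 39, 61, 104, 131, 141, 141, 134, 129, 129, 130, 129, 129, 128, 129, 130, 129, 130, 130, 137, 140, 143, 150]
side 22 [160, 112, 74, 78, 85, 85, 86, 85, 84, 82, 81, 90, 109, 130, 141, 140, 136, 133, 123, 117, 116, 116, 117, 117, 119, 130, 137, 137, 140, 141, 145, 151]
ys [-50, -46, -42, -38, -34, -30, -26, -22, -18, -14, -10, -6, -2, 2, 6, 10, 14, 18, 22, 26, 30, 34, 38, 42, 46, 50]
top x32 [190, 190, 188, 188, 1
[... 791 characters left out ...]
 86  87  85  80  59  65 108 134 139 139 129 129 132 128 130]
 [ 72  82  80  80  84  66  43  37  69 116 140 142 134 129 129 124 116]
 [ 89  73  85  82  85  69  34  39  42  92 129 140 142 134 134 117 114]
 [139  76  74  86  85  78  55  39  42  58 106 134 140 136 141 125  94]
 [167 116  74  81  85  85  81  74  69  71  92 108  96  95 106  89  57]
 [180 151  90  69  83  83  79  84  81  86  84  98  95  87  93  70  70]
 [178 178 131  73  77  83  82  88  88  84  87  86  88  96  90  69  67]
 [170 178 167 115  72  85  88  85  88  91  90  91  95  96  85  66  63]
 [143 177 182 147  90  72  87  93  89  86  88  78  98  97  82  69  70]
 [119 161 179 177 130  78  80  85  75  72  71  83 101 100  79  76  79]]
```

Both views put the plate centre at x ≈ 54 mm with the caps at equal height, so it lies flat in the pocket and is not resting on the lip. I raise the arm clear.

carry_out:
  rows:
    - [[-0.6,0,-0.8],[0,0,0],1]
    - [[-1.4,0,-2],[0,0,0],1]
    - [[-2.3,0,-3.3],[0,0,0],1]
    - [[-3.4,0,-4.9],[0,0,0],1]
    - [[-3.4,0,-4.9],[0,0,0],1]
    - [[-3.4,0,-4.9],[0,0,0],1]

```text
clock: 23.15
tool_pos: [0.5068, 0.0422, 0.1165]
eef_rot: [0.04, 0.953, -0.011, 0.301]
contact_force: [-0.4, 0.2, -0.1]
opening: 0.008
finger_force: 0.0
```

```bash
python3 - <<'E'
from h import *
jst()
a=cv2.imread("pics/side0.png").astype(float); b=r.snapshot("side")["image"][:,:,::-1].astype(float)
# bystander drift: template match in side view against the first picture
for n,(u,v,w) in dict(button_a=(327,231,9),button_b=(327,285,10),orange=(376,318,14),screwdriver=(367,440,30),tub=(477,345,22),joystick=(325,172,18),wrench=(295,160,18),carton=(278,193,28),offcut=(206,206,25),tray=(404,390,45),coverpost=(430,245,20)).items():
    t=a[v-w:v+w,u-w:u+w].astype(np.uint8); s=b[max(v-w-8,0):v+w+8,u-w-8:u+w+8].astype(np.uint8); m=cv2.matchTemplate(s,t,cv2.TM_CCOEFF_NORMED); _,c,_,l=cv2.minMaxLoc(m); print(n,round(c,2),l[0]-8,l[1]-8)
E
```

```text
t 23.15 jig tcp mm [-116.5    1.3  116.5] F [-0.4  0.2 -0.1] open 0.008 ff 0.0 q [ 0.36  1.24 -1.41  2.55  1.98  1.61 -0.75] z [ 0.574  0.001 -0.819]
button_a 0.69 0 0
button_b 0.86 0 0
orange 0.98 0 0
screwdriver 0.83 0 1
tub 0.99 0 0
joystick 0.23 -8 0
wrench 0.47 -2 -2
carton 0.5 -4 -8
offcut 0.29 5 -8
tray 0.96 0 0
coverpost 1.0 0 0
```

```bash
python3 -c "
from plant import r
print(r.finish_job())"
```

```text
the job is handed in; nothing more can be done
None
```

The job is handed in at about 23 s of the 70 s. The plug stands upright in the grey tray, and the plate measures flat in the pocket under the cover. The tray, cover and visible bystanders have not moved, but the arm hid the joystick, wrench, carton and offcut in the last check.

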